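# Close up the parts chest on the electronics bench

## Task

The red parts chest was left open after someone fetched components. With the fingertips, push its two open drawers fully home, flush with the front, and push the lid over from its outer side and down until it is fully shut, without slamming it or taking hold of its edge. Do not pick up, tip over or shove the chest or the things standing around it.

Things in the scene. Friction and masses are not known exactly. Their poses are not given: they have to be found in the camera images.
- chest: Red parts chest, loose on the bench, 3 to 5 kg (a 15 N push can slide it). 150 deep (x), 320 wide (y), 140 high without lid. Origin: centre of underside; x from drawer front (face at x = -75) to the hinge at the back, y to its left, z up. 104 to 140 high: open tray under the lid; below: two rows of two grey drawers, the lower two always shut. End handles stick out 15 at 75 high.
- drawer_left (a joint): How far the upper left drawer (chest +y side) stands out, m: 0 = home, front flush with the chest's front face; grows towards chest -x, 0.095 at most. Starts 0.03 to 0.06 out. About 1.5 N of friction; stays where it is left.
- drawer_right (a joint): The same for the upper right drawer (chest's -y side).
- drawer_left_front (a point): Centre of the outer face of the upper left drawer's front, moving with it; 83 above the bench, 78.5 to chest +y of its middle. The front is 149 wide, 41 high (62 to 103 above the bench). A lip pull 60 wide, 5 thick, sticks out 12 from the face, its top 11 below this point. Axes as the chest's.
- drawer_right_front (a point): The same point of the upper right drawer, 78.5 to chest -y.
- lid (a joint): Lid angle, rad: 0 = shut, lying on the rim 140 above the bench; grows as it opens up and back, 1.57 = upright, stop at 1.65. It starts at 1.2 to 1.5. Its stiff hinge (0.28 N m, 2 to 3 N at the front edge) holds it at any angle: it does not fall.
- lid_edge (a point): Middle of the lid's front edge on its outer face (top when shut; facing away from the drawers when upright), 150 from the hinge line and 18 out from it. Turns with the lid: x from edge to hinge, z out of the outer face. Lid 320 wide, 150 hinge to edge, 18 thick; a thumb lip 70 wide sticks out 8 beyond the edge's middle.
- lid_hinge (a point): Middle of the hinge line (along chest y) at the back of the chest's rim: 75 to chest +x of the chest's origin, 140 above the bench. Frame turns with the lid.
- lid_liner: Grey foam sheet 137 x 306 lining the inside of the lid (underside when shut; facing the drawers when open), proud of the rim by 2. Not to be touched: fingers on it mean the lid is being gripped or pulled. Origin on the hinge line's middle; turns with the lid as point lid_edge does.
- flux_bottle: Bystander: small white-capped bottle, 34 across, 85 high, standing on the bench at the chest's left end. Origin at the centre of its underside.
- solder_spool: Bystander: spool of solder wire, 56 across, 40 high, standing at the chest's left end. Origin at the centre of its underside.
- multimeter: Bystander: handheld multimeter, 165 x 78 x 46 high, lying on its back at the chest's right end. Origin at the centre of its underside, x along its length.
- screwdriver: Bystander: screwdriver 170 long lying on the bench to the left of the chest. Origin under its middle, x along it towards the tip.

How it is judged:
By the outcome, as a careful person would: the job done as asked, in the order asked, and still so for the second after the job is handed in, with the robot touching nothing.
It also fails if it takes over 64 s, if anything falls off the work surface, if the arm or the gripper's body presses on something with over 40 N, if the wrist force passes 120 N, or if a joint passes its speed limit or range.

## Robot

A 6-joint arm with a two-finger parallel gripper is mounted at the origin on the work surface. World frame = base frame: x ahead of the robot, y to its left, z up, the work surface at z = 0. Lengths are in m, angles in rad, forces in N, time in s.
With the tool pointing down it reaches from about 0.225 to 0.875 m from the base axis. Payload 3.4 kg.
Tool frame: the origin (TCP) lies at the very end of the fingers, on their centre line; the grasp point (between the pads) lies behind it (manip.grasp_offset is the z of the grasp point in the tool frame, in m); z points along the fingers, y is the line along which they close (so a half turn about z gives the same grasp; the last joint's range is limited). The gripper opens to 85 mm and grips with 20 to 120 N. Pads are 22 mm wide; open, the fingers measure 114 mm over their backs; the gripper's body (76 mm by 85 mm) begins 54 mm behind the grasp point. The pads swing forward as they close: fully open they stand 13 mm farther back than shut.
Start: joints at [1.161, 0.276, 1.505, -0, 1.361, -0.121], TCP at [0.164, 0.551, 0.231] pointing down, gripper open.
Joint ranges: [-2.89, 2.89], [-0.75, 2.08], [0.22, 2.7], [-1.18, 4.32], [0.11, 2.71], [-2.7, 2.7]. Speed limits (rad/s): [2.57, 2.57, 3.14, 3.14, 3.14, 3.14].

## Interface

Orientations are given as a unit quaternion [w, x, y, z].
In Python, from rig import manip gives the robot as it stands.
- The arm moves only by the shell command python3 -m pendant 'ROWS' [FORCE]. ROWS is JSON, a list of rows, each an object of numbers: "dx", "dy", "dz": the shift along the tool's x, y, z in m; "rx", "ry", "rz": the turn, a rotation vector about the tool's x, y, z in degrees; "hand": the finger opening in m, from 0 to 0.0854. In form: [{"dx": .., "dy": .., "dz": .., "rx": .., "ry": .., "rz": .., "hand": ..}, ...]. A call has 1 to 12 rows; each row shifts and turns the commanded pose from where the row before left it, along the tool's axes as they then stand; what a row does not reach is not made up. A row lasts 1/12 s, in which the tool goes at most 41.7 mm and 7.16 degrees, less where a joint would pass 70% of its speed; a pose out of reach is approached as far as the arm can. A call is refused whole if a number of a shift passes 0.0417 or a number of a turn 7.16, either way. A call with a gripper value outside its range is refused whole. The fingers move at their own pace and stop on an object; FORCE is the grip in N (left out, the last holds). Time passes only in rows, so rows that do not move let the fingers close. It gives the time, the measured TCP pose, the force, the opening and the grip force at its end, in the units of the state.
- manip.get_state(): the state, without advancing time (a new reading comes with each control period).
- manip.get_image(name): name is "side" or "top"; returns a dict with "frame" (420x560x3 uint8, red, green, blue), "fx", "fy", "cx", "cy" (pixels), "position" and "attitude" of the camera in the world. Camera axes: x right, y up, looking along -z (the intrinsics and any distortion apply to the point x, -y, -z); pixel columns grow to the right and rows downward; lengths in m; the calibration is good to about 2 mm. A picture is of the moment at which its call begins. There is no depth.
- manip.sign_off(): hands the job in; it is judged then, once.
The state is a dict: "clock": time; "qpos": joint angles; "qd": joint speeds; "effort": joint torques, N m; "position": TCP position; "ee_rot": TCP orientation; "contact_force": force on the tool from outside, world axes, zero at the start; "moment": the same for the moment, N m; "width": finger opening in m; "gripper_force": force on a finger pad.
Only numpy, scipy, OpenCV 4.12 (cv2) and the standard library are available. Lean on these libraries where they do the work, as an engineer would, in place of code of your own. Each camera call takes 0.05 s, during which the arm holds its last target. There are 200 camera calls.

## Working session

There is one attempt and no reset: what is moved stays moved. The work goes in short steps, Python scripts to look and compute and a shell command to move; the robot and the scene stay as the last step left them, time stands still between calls to the robot, and variables do not carry over. Pictures are saved under pics/ and viewed, at most 10 in all, crops included, and the job is handed in when it is done.

```bash
ls; mkdir -p pics
python3 - <<'E'
from rig import manip
import cv2
s=manip.get_state(); print(s)
print(manip.grasp_offset)
for n in("side","top"):
    d=manip.get_image(n); cv2.imwrite(f"pics/{n}0.png",d["frame"][:,:,::-1]); print({k:v for k,v in d.items() if k!="frame"})
E
```

```text
pics
{'clock': 0.0, 'qpos': array([ 1.16097209e+00,  2.76610444e-01,  1.50617196e+00,  7.03451593e-06,
        1.36069320e+00, -1.20967455e-01]), 'qd': array([ 0.00075718, -0.00198478,  0.00319944, -0.00087865,  0.00131547,
        0.0002984 ]), 'effort': array([-2.02569099e-03, -4.16791856e+01, -2.45801854e+01, -5.30884481e-04,
        1.11600247e-02,  1.73428691e-05]), 'position': array([0.16355887, 0.55067949, 0.23041543]), 'ee_rot': array([-2.50259528e-04,  1.43927463e-01,  9.89587793e-01, -9.07610854e-04]), 'contact_force': array([-0.10475235, -1.04650566,  0.11492761]), 'moment': array([-0.04962889,  0.00752373, -0.02050072]), 'gripper_force': 0.0, 'width': 0.08564783686137946}
-0.0187
{'fx': 497.2150274503373, 'fy': 497.2150274503373, 'cx': 275.1158738249015, 'cy': 212.51252971347236, 'position': array([0.48502179, 0.97411117, 0.93260581]), 'attitude': array([-0.05742068, -0.03635925,  0.41217599,  0.90856581])}
{'fx': 461.96710331071637, 'fy': 461.96710331071637, 'cx': 286.6098479971987, 'cy': 212.3535122881689, 'position': array([0.5495376 , 0.09191502, 1.40058578]), 'attitude': array([-0.69752192, -0.01682468,  0.01524633,  0.71620364])}
```

View pics/side0.png

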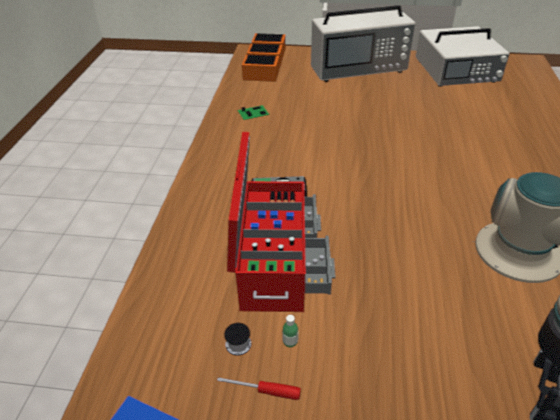

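View pics/top0.png

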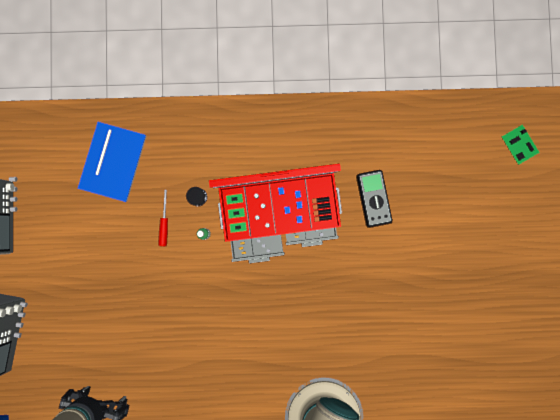

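The side view shows the chest at about (270,240) with the lid at (240,200) and the drawers out at (318,270) and (310,215). In the top view the chest is at (278,205), the lid strip runs (210,184) to (340,168), and the drawer fronts are at about (258,258) and (312,241). The bystanders are at (197,196), (203,234), (163,220) and (375,198). Next I'll enlarge both crops.

```bash
cat > h.py <<'E'
import numpy as np, cv2
from scipy.spatial.transform import Rotation as R
from rig import manip
def cam(n):
    d=manip.get_image(n); q=d["attitude"]; d["R"]=R.from_quat(q,scalar_first=True).as_matrix(); return d
def ray(d,u,v):
    return d["R"]@np.array([(u-d["cx"])/d["fx"],-(v-d["cy"])/d["fy"],-1.])
def onz(d,u,v,z):
    r=ray(d,u,v); p=d["position"]; return p+r*(z-p[2])/r[2]
def proj(d,P):
    c=d["R"].T@(np.asarray(P)-d["position"]); return np.array([d["cx"]+d["fx"]*c[0]/-c[2], d["cy"]-d["fy"]*c[1]/-c[2]])
def tri(d1,p1,d2,p2):
    a,b=ray(d1,*p1),ray(d2,*p2); A=np.c_[a,-b]; t=np.linalg.lstsq(A,d2["position"]-d1["position"],rcond=None)[0]
    x,y=d1["position"]+t[0]*a,d2["position"]+t[1]*b; return (x+y)/2,np.linalg.norm(x-y)
def crop(d,x,y,w,h,k,name):
    cv2.imwrite(name,cv2.resize(d["frame"][y:y+h,x:x+w,::-1],None,fx=k,fy=k,interpolation=cv2.INTER_CUBIC))
E
python3 - <<'E'
from h import *
t=cam("top"); s=cam("side")
crop(t,200,155,150,115,5,"pics/topc.png"); crop(s,215,125,130,195,3,"pics/sidec.png")
print(onz(t,278,205,.14),onz(s,270,240,.14), onz(t,203,234,.085))
E
```

```text
[0.62752745 0.11697256 0.14      ] [0.6205057  0.17213447 0.14      ] [0.55393867 0.33357312 0.085     ]
```

View pics/topc.png

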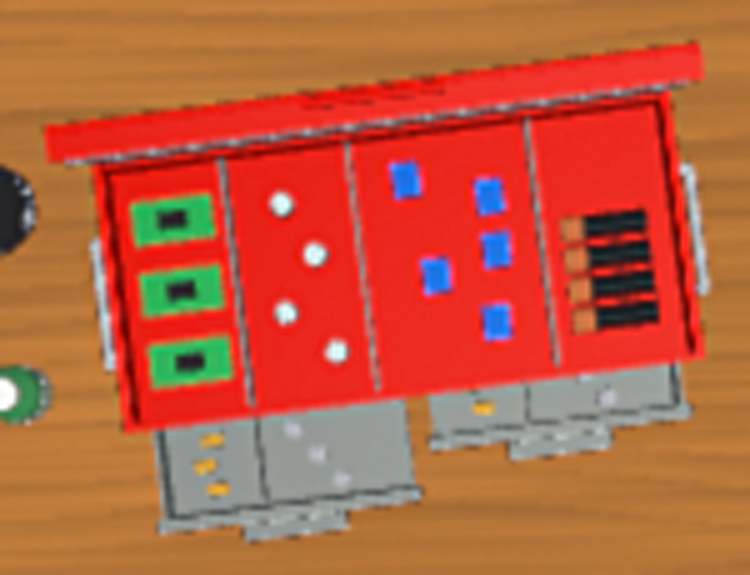

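View pics/sidec.png

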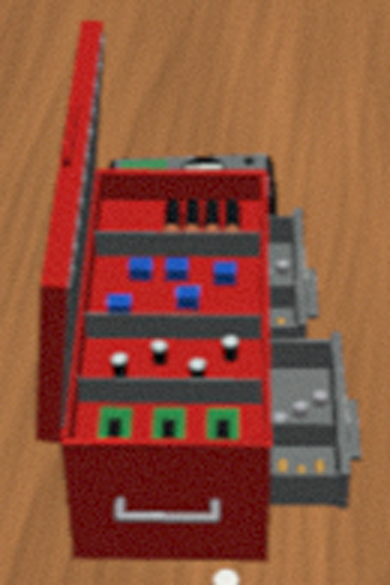

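The top crop shows the front rim corners at (123,432) and (702,357), the lid's free edge at (46,145) to (701,60), and the drawer fronts at (160,533)–(420,497) and (430,447)–(690,414). The side crop shows the rim front corners at (270,440) and (270,170), and the lid's edge corners at (42,285), (70,290), (82,22) and (103,22). Now I'll triangulate these.

```bash
cat > m.py <<'E'
from h import *
t=cam("top"); s=cam("side")
T=lambda x,y:(200+x/5-.4,155+y/5-.4); S=lambda x,y:(215+x/3-.33,125+y/3-.33)
np.set_printoptions(precision=4,suppress=True)
pr={"rimFL":((123,432),(270,440)),"rimFR":((702,357),(270,170)),"lidOL":((47,127),(42,285)),"lidIL":((47,163),(70,290)),"lidOR":((698,43),(82,22)),"lidIR":((703,77),(103,22)),
"dLL":((160,533),(347,475)),"dLR":((420,497),(338,335)),"dRR":((690,414),(298,212))}
for k,(a,b) in pr.items(): print(k,*tri(t,T(*a),s,S(*b)))
a,b=onz(t,*T(123,432),.14),onz(t,*T(702,357),.14); print("rim z.14",a,b,np.linalg.norm(a-b))
y=(a-b)/np.linalg.norm(a-b); x=np.array([y[1],-y[0],0]); c=(a+b)/2+.075*x; print("centre",c,"yaw",np.arctan2(x[1],x[0]))
for k,p in dict(LL=(160,533),LR=(420,497),RL=(430,447),RR=(690,414)).items():
    q=onz(t,*T(*p),.103)-c; print(k,"chest x,y",q@x,q@y)
for k in("lidOL","lidIL","lidOR","lidIR"):
    P=tri(t,T(*pr[k][0]),s,S(*pr[k][1]))[0]-c; print(k,"chest",P@x,P@y,P[2]+.14)
print("bottle",onz(t,202,234,.085),"spool",onz(t,197,196,.04),"meter",onz(t,375,198,.046))
E
python3 m.py
```

```text
rimFL [0.5331 0.265  0.1475] 0.00026173808457662307
rimFR [ 0.5635 -0.0504  0.1433] 0.004250726748108123
lidOL [0.6826 0.2788 0.2913] 0.0008651403603050945
lidIL [0.6648 0.2793 0.2894] 0.001992922235710358
lidOR [ 0.7151 -0.0364  0.2911] 0.0005079946639500422
lidIR [ 0.6984 -0.0383  0.291 ] 0.000774738430546215
dLL [0.4765 0.2517 0.1026] 0.0015564928269486379
dLR [0.4919 0.1055 0.1022] 2.5478404084206748e-05
dRR [ 0.535  -0.0472  0.1016] 0.0011608837027305497
rim z.14 [0.5332 0.266  0.14  ] [ 0.5657 -0.0506  0.14  ] 0.318290828102953
centre [0.624  0.1154 0.14  ] yaw 0.1023242185149935
LL chest x,y -0.13363571824564546 0.15062813801209374
LR chest x,y -0.1323703685974413 0.0036926523924517107
RL chest x,y -0.10537424292746948 -0.005445337520947356
RR chest x,y -0.10576134469323557 -0.15241620311852
lidOL chest 0.07489006803432872 0.15654695550129993 0.2913017949704562
lidIL chest 0.057255292909198036 0.15893275692167935 0.2893549786094519
lidOR chest 0.07507634271980447 -0.16029638749702854 0.2910546323160332
lidIR chest 0.05828212501254364 -0.16049858733357122 0.2909641566457786
bottle [0.554  0.3364 0.085 ] spool [0.6667 0.3575 0.04  ] meter [ 0.6464 -0.1666  0.046 ]
```

```bash
cat > st.py <<'E'
from h import *
np.set_printoptions(precision=4,suppress=True)
s=manip.get_state(); c=np.array([.624,.1154,0]); C=R.from_euler("z",.1023)
A=R.from_quat(s["ee_rot"],scalar_first=True).as_matrix()
print("t %.2f"%s["clock"],"chest",C.inv().apply(s["position"]-c),"toolx",C.inv().apply(A[:,0]),"toolz",C.inv().apply(A[:,2]),"F",C.inv().apply(s["contact_force"]),"w",s["width"])
E
python3 -m pendant '[{"dx":-0.017,"dy":-0.017,"rz":-5.6,"hand":0},{"dx":-0.017,"dy":-0.017,"rz":-5.6},{"dx":-0.017,"dy":-0.017,"rz":-5.6},{"dx":-0.017,"dy":-0.017,"rz":-5.6},{"dx":-0.015,"dy":-0.03},{"dx":-0.015,"dy":-0.03},{"dx":-0.015,"dy":-0.03},{"dx":-0.015,"dy":-0.03},{"dx":-0.015,"dy":-0.03},{"dx":-0.01,"dy":-0.02}]' && python3 st.py
```

```text
invalid input
```

```bash
python3 -m pendant '[{"dx":-0.017,"dy":-0.017,"dz":0,"rx":0,"ry":0,"rz":-5.6,"hand":0},{"dx":-0.017,"dy":-0.017,"dz":0,"rx":0,"ry":0,"rz":-5.6,"hand":0},{"dx":-0.017,"dy":-0.017,"dz":0,"rx":0,"ry":0,"rz":-5.6,"hand":0},{"dx":-0.017,"dy":-0.017,"dz":0,"rx":0,"ry":0,"rz":-5.6,"hand":0}]'; python3 st.py
```

```text
clock: 0.63
position: [0.2211, 0.4736, 0.2313]
ee_rot: [-0.0, -0.054, 0.999, -0.0]
contact_force: [1.5, -0.0, -0.4]
width: 0.0387
gripper_force: 0.0
t 0.63 chest [-0.3643  0.3975  0.2313] toolx [-1.     -0.0057  0.0003] toolz [-0.0003 -0.0003 -1.    ] F [ 1.4505 -0.1971 -0.4339] w 0.03871274725505024
```

```bash
python3 -m pendant '[{"dx":-0.015,"dy":-0.0266,"dz":0,"rx":0,"ry":0,"rz":0,"hand":0},{"dx":-0.015,"dy":-0.0266,"dz":0,"rx":0,"ry":0,"rz":0,"hand":0},{"dx":-0.015,"dy":-0.0266,"dz":0,"rx":0,"ry":0,"rz":0,"hand":0},{"dx":-0.015,"dy":-0.0266,"dz":0,"rx":0,"ry":0,"rz":0,"hand":0},{"dx":-0.015,"dy":-0.0266,"dz":0,"rx":0,"ry":0,"rz":0,"hand":0},{"dx":-0.015,"dy":-0.0266,"dz":0,"rx":0,"ry":0,"rz":0,"hand":0},{"dx":-0.015,"dy":-0.0266,"dz":0,"rx":0,"ry":0,"rz":0,"hand":0},{"dx":-0.015,"dy":-0.0266,"dz":0,"rx":0,"ry":0,"rz":0,"hand":0},{"dx":-0.015,"dy":-0.0266,"dz":0,"rx":0,"ry":0,"rz":0,"hand":0},{"dx":-0.015,"dy":-0.0266,"dz":0,"rx":0,"ry":0,"rz":0,"hand":0},{"dx":-0.015,"dy":-0.0266,"dz":0,"rx":0,"ry":0,"rz":0,"hand":0},{"dx":-0.015,"dy":-0.0266,"dz":0,"rx":0,"ry":0,"rz":0,"hand":0}]' >/dev/null; python3 st.py
python3 -m pendant '[{"dx":0,"dy":0,"dz":0.02,"rx":0,"ry":0,"rz":0,"hand":0},{"dx":0,"dy":0,"dz":0.02,"rx":0,"ry":0,"rz":0,"hand":0},{"dx":0,"dy":0,"dz":0.02,"rx":0,"ry":0,"rz":0,"hand":0},{"dx":0,"dy":0,"dz":0,"rx":0,"ry":-7,"rz":0,"hand":0},{"dx":0,"dy":0,"dz":0,"rx":0,"ry":-7,"rz":0,"hand":0},{"dx":0,"dy":0,"dz":0,"rx":0,"ry":-7,"rz":0,"hand":0},{"dx":0,"dy":0,"dz":0,"rx":0,"ry":-7,"rz":0,"hand":0},{"dx":0,"dy":0,"dz":0,"rx":0,"ry":-7,"rz":0,"hand":0},{"dx":0,"dy":0,"dz":0,"rx":0,"ry":0,"rz":0,"hand":0}]' >/dev/null; python3 st.py
```

```text
t 1.63 chest [-0.1837  0.0779  0.2314] toolx [-1.      0.0002 -0.0004] toolz [ 0.0004  0.0002 -1.    ] F [-0.3249 -0.6083  0.4173] w 0.00019677369770598868
t 2.38 chest [-0.1922  0.0766  0.1659] toolx [-0.8323 -0.0031 -0.5543] toolz [ 0.5544 -0.0059 -0.8323] F [-2.1747 -0.7687 -1.1539] w -0.00017352054044749243
```

```bash
python3 -m pendant '[{"dx":0.0096,"dy":0,"dz":0.0136,"rx":0,"ry":0,"rz":0,"hand":0},{"dx":0.0096,"dy":0,"dz":0.0136,"rx":0,"ry":0,"rz":0,"hand":0},{"dx":0.0096,"dy":0,"dz":0.0136,"rx":0,"ry":0,"rz":0,"hand":0},{"dx":0.0096,"dy":0,"dz":0.0136,"rx":0,"ry":0,"rz":0,"hand":0},{"dx":0.0096,"dy":0,"dz":0.0136,"rx":0,"ry":0,"rz":0,"hand":0},{"dx":0,"dy":0,"dz":0,"rx":0,"ry":0,"rz":0,"hand":0},{"dx":0,"dy":0,"dz":0,"rx":0,"ry":0,"rz":0,"hand":0}]' >/dev/null; python3 st.py
```

```text
t 2.97 chest [-0.1821  0.0759  0.0982] toolx [-0.8258  0.0006 -0.564 ] toolz [ 0.564  -0.0101 -0.8257] F [ 0.6349  0.5208 -0.0323] w 0.0001842253538371326
```

```bash
python3 -m pendant '[{"dx":-0.0058,"dy":0,"dz":0.0092,"rx":0,"ry":0,"rz":0,"hand":0},{"dx":-0.0058,"dy":0,"dz":0.0092,"rx":0,"ry":0,"rz":0,"hand":0},{"dx":-0.0058,"dy":0,"dz":0.0092,"rx":0,"ry":0,"rz":0,"hand":0},{"dx":0,"dy":0,"dz":0,"rx":0,"ry":0,"rz":0,"hand":0},{"dx":0,"dy":0,"dz":0,"rx":0,"ry":0,"rz":0,"hand":0}]' >/dev/null; python3 st.py; python3 -m pendant '[{"dx":-0.0066,"dy":0,"dz":0.0045,"rx":0,"ry":0,"rz":0,"hand":0},{"dx":-0.0066,"dy":0,"dz":0.0045,"rx":0,"ry":0,"rz":0,"hand":0},{"dx":-0.0066,"dy":0,"dz":0.0045,"rx":0,"ry":0,"rz":0,"hand":0},{"dx":0,"dy":0,"dz":0,"rx":0,"ry":0,"rz":0,"hand":0}]' >/dev/null; python3 st.py
```

```text
t 3.38 chest [-0.1524  0.0759  0.0862] toolx [-0.8247  0.0021 -0.5655] toolz [ 0.5655 -0.009  -0.8247] F [ 0.2551 -0.1699 -0.8624] w -2.453729470541638e-05
t 3.72 chest [-0.129   0.0759  0.0861] toolx [-0.8249  0.0024 -0.5652] toolz [ 0.5652 -0.0084 -0.8249] F [ 0.3692  0.3648 -0.2448] w 0.0004989860305777505
```

```bash
python3 -m pendant '[{"dx":-0.005,"dy":0,"dz":0.0034,"rx":0,"ry":0,"rz":0,"hand":0},{"dx":-0.005,"dy":0,"dz":0.0034,"rx":0,"ry":0,"rz":0,"hand":0},{"dx":-0.005,"dy":0,"dz":0.0034,"rx":0,"ry":0,"rz":0,"hand":0},{"dx":-0.005,"dy":0,"dz":0.0034,"rx":0,"ry":0,"rz":0,"hand":0},{"dx":-0.005,"dy":0,"dz":0.0034,"rx":0,"ry":0,"rz":0,"hand":0},{"dx":0,"dy":0,"dz":0,"rx":0,"ry":0,"rz":0,"hand":0}]' >/dev/null; python3 st.py
python3 - <<'E'
from h import *
t=cam("top"); s=cam("side"); 
a=cv2.resize(t["frame"][155:270,205:350],None,fx=4,fy=4); b=cv2.resize(s["frame"][125:320,215:345],None,fx=2.36,fy=2.36)[:460]
cv2.imwrite("pics/p1.png",np.hstack([cv2.resize(a,(480,460*480//580))[:380],b[80:460,:300]])[:,:,::-1])
E
```

```text
t 4.22 chest [-0.0995  0.0758  0.0857] toolx [-0.8254  0.002  -0.5645] toolz [ 0.5645 -0.0083 -0.8254] F [-0.3077 -0.3023  0.4641] w -0.00012617398168912914
```

View pics/p1.png

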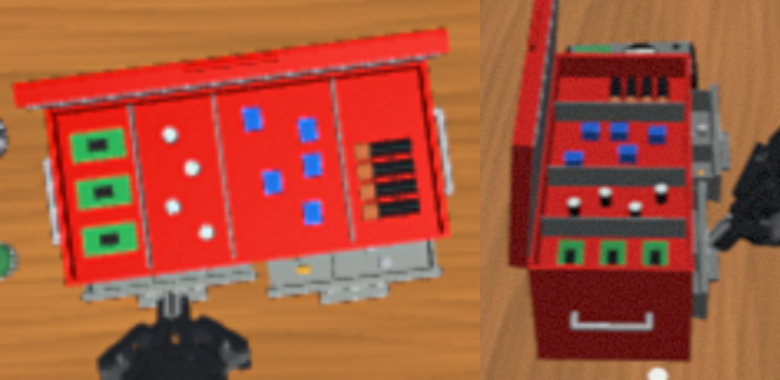

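The picture shows the left drawer nearly home, with its front at about (170,288) just outside the rim and the fingertips on it. I'll finish slowly and watch the force.

```bash
python3 -m pendant '[{"dx":-0.0025,"dy":0,"dz":0.0017,"rx":0,"ry":0,"rz":0,"hand":0},{"dx":-0.0025,"dy":0,"dz":0.0017,"rx":0,"ry":0,"rz":0,"hand":0},{"dx":-0.0025,"dy":0,"dz":0.0017,"rx":0,"ry":0,"rz":0,"hand":0},{"dx":-0.0025,"dy":0,"dz":0.0017,"rx":0,"ry":0,"rz":0,"hand":0},{"dx":0,"dy":0,"dz":0,"rx":0,"ry":0,"rz":0,"hand":0}]' >/dev/null; python3 st.py; 
for i in 1 2; do python3 -m pendant '[{"dx":-0.0008,"dy":0,"dz":0.0006,"rx":0,"ry":0,"rz":0,"hand":0},{"dx":0,"dy":0,"dz":0,"rx":0,"ry":0,"rz":0,"hand":0}]' >/dev/null; python3 st.py;done
```

```text
t 4.73 chest [-0.0871  0.0758  0.0852] toolx [-0.8257  0.0017 -0.5641] toolz [ 0.5641 -0.0081 -0.8257] F [-0.332  -0.2999  0.5041] w -6.753284745325994e-05
t 4.90 chest [-0.0865  0.0758  0.0851] toolx [-0.8258  0.0013 -0.5639] toolz [ 0.5639 -0.0079 -0.8258] F [-0.1842 -0.1323 -0.3021] w -0.00025158918019623573
t 5.07 chest [-0.0857  0.0758  0.085 ] toolx [-0.8259  0.0012 -0.5638] toolz [ 0.5638 -0.008  -0.8259] F [-0.5535  0.6345  0.4162] w -1.8928887529505966e-05
```

```bash
python3 -m pendant '[{"dx":-0.0008,"dy":0,"dz":0.0006,"rx":0,"ry":0,"rz":0,"hand":0},{"dx":0,"dy":0,"dz":0,"rx":0,"ry":0,"rz":0,"hand":0}]' >/dev/null; python3 st.py;
python3 -m pendant '[{"dx":-0.0008,"dy":0,"dz":0.0006,"rx":0,"ry":0,"rz":0,"hand":0},{"dx":0,"dy":0,"dz":0,"rx":0,"ry":0,"rz":0,"hand":0}]' >/dev/null; python3 st.py
python3 -m pendant '[{"dx":-0.0008,"dy":0,"dz":0.0006,"rx":0,"ry":0,"rz":0,"hand":0},{"dx":0,"dy":0,"dz":0,"rx":0,"ry":0,"rz":0,"hand":0}]' >/dev/null; python3 st.py
```

```text
t 5.23 chest [-0.0847  0.0758  0.085 ] toolx [-0.8259  0.0012 -0.5639] toolz [ 0.5638 -0.008  -0.8258] F [-0.9195 -0.7569  0.003 ] w 3.683019194192817e-05
t 5.40 chest [-0.0844  0.0758  0.0848] toolx [-0.8262  0.0011 -0.5633] toolz [ 0.5633 -0.0081 -0.8262] F [-4.1098  0.4886  4.2265] w 0.00024312786484666175
t 5.57 chest [-0.0843  0.0757  0.0846] toolx [-0.8266  0.0009 -0.5628] toolz [ 0.5627 -0.0082 -0.8266] F [-7.7564  0.4094  7.0223] w 0.0001738026360591645
```

```bash
python3 -m pendant '[{"dx":0.014,"dy":0,"dz":-0.0095,"rx":0,"ry":0,"rz":0,"hand":0},{"dx":0.014,"dy":0,"dz":-0.0095,"rx":0,"ry":0,"rz":0,"hand":0},{"dx":0.014,"dy":0,"dz":-0.0095,"rx":0,"ry":0,"rz":0,"hand":0},{"dx":0,"dy":-0.019,"dz":0,"rx":0,"ry":0,"rz":0,"hand":0},{"dx":0,"dy":-0.019,"dz":0,"rx":0,"ry":0,"rz":0,"hand":0},{"dx":0,"dy":-0.019,"dz":0,"rx":0,"ry":0,"rz":0,"hand":0},{"dx":0,"dy":-0.019,"dz":0,"rx":0,"ry":0,"rz":0,"hand":0},{"dx":0,"dy":-0.019,"dz":0,"rx":0,"ry":0,"rz":0,"hand":0},{"dx":0,"dy":-0.019,"dz":0,"rx":0,"ry":0,"rz":0,"hand":0},{"dx":0,"dy":-0.019,"dz":0,"rx":0,"ry":0,"rz":0,"hand":0},{"dx":0,"dy":-0.019,"dz":0,"rx":0,"ry":0,"rz":0,"hand":0},{"dx":0,"dy":0,"dz":0,"rx":0,"ry":0,"rz":0,"hand":0}]' >/dev/null; python3 st.py
python3 -m pendant '[{"dx":-0.005,"dy":0,"dz":0.0034,"rx":0,"ry":0,"rz":0,"hand":0},{"dx":-0.005,"dy":0,"dz":0.0034,"rx":0,"ry":0,"rz":0,"hand":0},{"dx":-0.005,"dy":0,"dz":0.0034,"rx":0,"ry":0,"rz":0,"hand":0},{"dx":-0.005,"dy":0,"dz":0.0034,"rx":0,"ry":0,"rz":0,"hand":0},{"dx":0,"dy":0,"dz":0,"rx":0,"ry":0,"rz":0,"hand":0}]' >/dev/null; python3 st.py
```

```text
t 6.57 chest [-0.1351 -0.0075  0.0929] toolx [-0.8374  0.0052 -0.5465] toolz [ 0.5463 -0.0201 -0.8373] F [ 0.8327 -0.3181  0.5327] w -1.4582282843529399e-05
t 6.98 chest [-0.1098 -0.0063  0.0923] toolx [-0.8375  0.0008 -0.5465] toolz [ 0.5464 -0.0189 -0.8373] F [-0.2439 -0.5423 -0.0048] w 1.255473635699455e-05
```

```bash
python3 -m pendant '[{"dx":0.014,"dy":0,"dz":-0.0095,"rx":0,"ry":0,"rz":0,"hand":0},{"dx":0.014,"dy":0,"dz":-0.0095,"rx":0,"ry":0,"rz":0,"hand":0},{"dx":0,"dy":-0.009,"dz":0,"rx":0,"ry":0,"rz":0,"hand":0},{"dx":0,"dy":-0.009,"dz":0,"rx":0,"ry":0,"rz":0,"hand":0},{"dx":0,"dy":-0.009,"dz":0,"rx":0,"ry":0,"rz":0,"hand":0},{"dx":0,"dy":-0.009,"dz":0,"rx":0,"ry":0,"rz":0,"hand":0},{"dx":0,"dy":-0.009,"dz":0,"rx":0,"ry":0,"rz":0,"hand":0},{"dx":0,"dy":-0.009,"dz":0,"rx":0,"ry":0,"rz":0,"hand":0},{"dx":0,"dy":-0.009,"dz":0,"rx":0,"ry":0,"rz":0,"hand":0},{"dx":0,"dy":-0.009,"dz":0,"rx":0,"ry":0,"rz":0,"hand":0},{"dx":0.0045,"dy":0,"dz":0.0066,"rx":0,"ry":0,"rz":0,"hand":0},{"dx":0,"dy":0,"dz":0,"rx":0,"ry":0,"rz":0,"hand":0}]' >/dev/null; python3 st.py; python3 -c "
from rig import manip; print(manip.get_state()['qpos'].round(2))"
```

```text
t 7.98 chest [-0.1456 -0.0769  0.0887] toolx [-0.8416  0.0021 -0.5401] toolz [ 0.5399 -0.0218 -0.8414] F [-0.1908 -0.2762 -1.5037] w 2.8645498668332455e-05
[-0.2   0.11  2.36  0.89  0.18 -2.7 ]
```

```bash
python3 -m pendant '[{"dx":0,"dy":0,"dz":0,"rx":0,"ry":4,"rz":0,"hand":0},{"dx":0,"dy":0,"dz":0,"rx":0,"ry":4,"rz":0,"hand":0},{"dx":0,"dy":0,"dz":0,"rx":0,"ry":4,"rz":0,"hand":0},{"dx":0,"dy":0,"dz":0,"rx":0,"ry":4,"rz":0,"hand":0},{"dx":0,"dy":0,"dz":0,"rx":0,"ry":4,"rz":0,"hand":0},{"dx":0,"dy":0,"dz":0,"rx":0,"ry":0,"rz":0,"hand":0},{"dx":0,"dy":0,"dz":0,"rx":0,"ry":0,"rz":0,"hand":0}]' >/dev/null; python3 st.py; python3 -c "
from rig import manip; print(manip.get_state()['qpos'].round(2))"
```

```text
t 8.57 chest [-0.1418 -0.0686  0.0897] toolx [-0.9488 -0.0021 -0.3159] toolz [ 0.3159  0.0006 -0.9488] F [-0.1523  0.2079  0.0112] w 0.00025298395952497377
[-0.13  0.15  2.14  0.14  0.54 -1.92]
```

```bash
python3 -m pendant '[{"dx":0.0013,"dy":-0.01,"dz":0.0038,"rx":0,"ry":0,"rz":0,"hand":0},{"dx":-0.0052,"dy":0,"dz":0.0017,"rx":0,"ry":0,"rz":0,"hand":0},{"dx":-0.0052,"dy":0,"dz":0.0017,"rx":0,"ry":0,"rz":0,"hand":0},{"dx":-0.0052,"dy":0,"dz":0.0017,"rx":0,"ry":0,"rz":0,"hand":0},{"dx":-0.0052,"dy":0,"dz":0.0017,"rx":0,"ry":0,"rz":0,"hand":0},{"dx":-0.0052,"dy":0,"dz":0.0017,"rx":0,"ry":0,"rz":0,"hand":0},{"dx":-0.0052,"dy":0,"dz":0.0017,"rx":0,"ry":0,"rz":0,"hand":0},{"dx":-0.0052,"dy":0,"dz":0.0017,"rx":0,"ry":0,"rz":0,"hand":0},{"dx":0,"dy":0,"dz":0,"rx":0,"ry":0,"rz":0,"hand":0}]' >/dev/null; python3 st.py; python3 -m pendant '[{"dx":-0.0024,"dy":0,"dz":0.0008,"rx":0,"ry":0,"rz":0,"hand":0},{"dx":-0.0024,"dy":0,"dz":0.0008,"rx":0,"ry":0,"rz":0,"hand":0},{"dx":-0.0024,"dy":0,"dz":0.0008,"rx":0,"ry":0,"rz":0,"hand":0},{"dx":0,"dy":0,"dz":0,"rx":0,"ry":0,"rz":0,"hand":0}]' >/dev/null; python3 st.py
```

```text
t 9.32 chest [-0.1033 -0.0795  0.086 ] toolx [-0.949   0.0006 -0.3151] toolz [ 0.3151  0.0001 -0.949 ] F [ 0.2993 -0.0988  0.4461] w 5.746543896913762e-05
t 9.65 chest [-0.0967 -0.0794  0.0858] toolx [-0.9493  0.001  -0.3143] toolz [ 0.3143  0.0002 -0.9493] F [ 0.1239 -0.1374 -0.5353] w 0.00017209400226916616
```

```bash
python3 -m pendant '[{"dx":-0.0024,"dy":0,"dz":0.0008,"rx":0,"ry":0,"rz":0,"hand":0},{"dx":-0.0024,"dy":0,"dz":0.0008,"rx":0,"ry":0,"rz":0,"hand":0},{"dx":-0.0024,"dy":0,"dz":0.0008,"rx":0,"ry":0,"rz":0,"hand":0},{"dx":0,"dy":0,"dz":0,"rx":0,"ry":0,"rz":0,"hand":0}]' >/dev/null; python3 st.py
for i in 1; do python3 -m pendant '[{"dx":-0.001,"dy":0,"dz":0.0003,"rx":0,"ry":0,"rz":0,"hand":0},{"dx":0,"dy":0,"dz":0,"rx":0,"ry":0,"rz":0,"hand":0}]' >/dev/null; python3 st.py; done
python3 -m pendant '[{"dx":-0.001,"dy":0,"dz":0.0003,"rx":0,"ry":0,"rz":0,"hand":0},{"dx":0,"dy":0,"dz":0,"rx":0,"ry":0,"rz":0,"hand":0}]' >/dev/null; python3 st.py
```

```text
t 9.98 chest [-0.0888 -0.0795  0.0858] toolx [-0.9492  0.0009 -0.3147] toolz [ 0.3147  0.0001 -0.9492] F [-0.7883 -0.4329 -0.4551] w 0.0005072998792514103
t 10.15 chest [-0.0881 -0.0795  0.0858] toolx [-0.9493  0.0008 -0.3145] toolz [ 0.3145  0.     -0.9493] F [-0.5076  0.0219 -0.8615] w 0.00023578610283363138
t 10.32 chest [-0.0872 -0.0795  0.0859] toolx [-0.9493  0.0009 -0.3143] toolz [ 0.3143  0.0001 -0.9493] F [-1.3975 -0.6343 -0.1734] w -6.030947876892057e-05
```

```bash
python3 -m pendant '[{"dx":-0.001,"dy":0,"dz":0.0003,"rx":0,"ry":0,"rz":0,"hand":0},{"dx":0,"dy":0,"dz":0,"rx":0,"ry":0,"rz":0,"hand":0}]' >/dev/null; python3 st.py
python3 -m pendant '[{"dx":-0.001,"dy":0,"dz":0.0003,"rx":0,"ry":0,"rz":0,"hand":0},{"dx":0,"dy":0,"dz":0,"rx":0,"ry":0,"rz":0,"hand":0}]' >/dev/null; python3 st.py
```

```text
t 10.48 chest [-0.0866 -0.0795  0.0858] toolx [-0.9496  0.0007 -0.3136] toolz [ 0.3136  0.0001 -0.9496] F [-2.7449 -0.9197  0.266 ] w -9.04011792779284e-05
t 10.65 chest [-0.0864 -0.0794  0.0857] toolx [-0.9501  0.0004 -0.312 ] toolz [ 0.312   0.0003 -0.9501] F [-6.7453 -0.9948  3.2415] w 8.300761253552676e-05
```

```bash
python3 -m pendant '[{"dx":0.019,"dy":0,"dz":-0.0065,"rx":0,"ry":0,"rz":0,"hand":0},{"dx":0.019,"dy":0,"dz":-0.0065,"rx":0,"ry":0,"rz":0,"hand":0},{"dx":0,"dy":0,"dz":-0.02,"rx":0,"ry":6.1,"rz":0,"hand":0},{"dx":0,"dy":0,"dz":-0.02,"rx":0,"ry":6.1,"rz":0,"hand":0},{"dx":0,"dy":0,"dz":-0.02,"rx":0,"ry":6,"rz":0,"hand":0},{"dx":0,"dy":0.013,"dz":-0.032,"rx":0,"ry":0,"rz":0,"hand":0},{"dx":0,"dy":0.013,"dz":-0.032,"rx":0,"ry":0,"rz":0,"hand":0},{"dx":0,"dy":0.013,"dz":-0.032,"rx":0,"ry":0,"rz":0,"hand":0},{"dx":0,"dy":0.013,"dz":-0.032,"rx":0,"ry":0,"rz":0,"hand":0},{"dx":0,"dy":0.013,"dz":-0.032,"rx":0,"ry":0,"rz":0,"hand":0},{"dx":0,"dy":0.013,"dz":-0.032,"rx":0,"ry":0,"rz":0,"hand":0},{"dx":0,"dy":0,"dz":0,"rx":0,"ry":0,"rz":0,"hand":0}]' >/dev/null; python3 st.py; python3 -c "
from rig import manip; print(manip.get_state()['qpos'].round(2))"
```

```text
t 11.65 chest [-0.1364  0.0007  0.3415] toolx [-0.9995 -0.0023 -0.0303] toolz [ 0.0303  0.0031 -0.9995] F [ 0.4358 -0.7639  0.1852] w 6.610718261589098e-05
[ 0.06  0.1   1.47  0.    1.55 -1.61]
```

Run:
```python
from h import *
t=cam("top"); s=cam("side"); 
a=cv2.resize(t["frame"][155:270,200:350],(480,368)); b=cv2.resize(s["frame"][160:320,215:345],(299,368))
cv2.imwrite("pics/p2.png",np.hstack([a,b])[:,:,::-1])
```

```text
(no output)
```

View pics/p2.png

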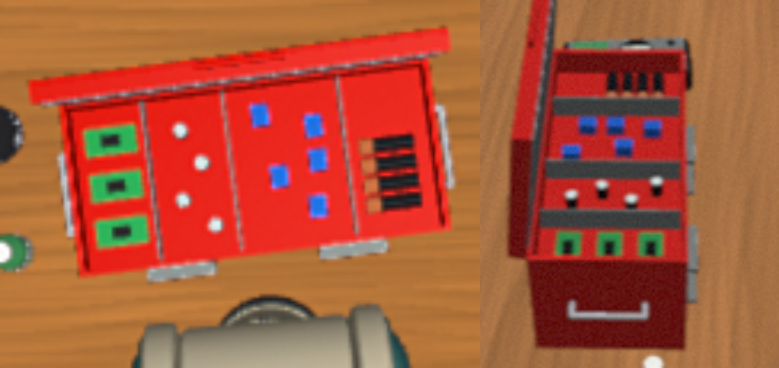

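The picture shows both drawers flush, with only the lip pulls visible at (182,271) and (352,248). The chest hasn't moved. Next I go over the lid to its outer side.

```bash
python3 -m pendant '[{"dx":-0.025,"dy":0,"dz":0,"rx":0,"ry":0,"rz":0,"hand":0},{"dx":-0.025,"dy":0,"dz":0,"rx":0,"ry":0,"rz":0,"hand":0},{"dx":-0.025,"dy":0,"dz":0,"rx":0,"ry":0,"rz":0,"hand":0},{"dx":-0.025,"dy":0,"dz":0,"rx":0,"ry":0,"rz":0,"hand":0},{"dx":-0.025,"dy":0,"dz":0,"rx":0,"ry":0,"rz":0,"hand":0},{"dx":-0.025,"dy":0,"dz":0,"rx":0,"ry":0,"rz":0,"hand":0},{"dx":-0.025,"dy":0,"dz":0,"rx":0,"ry":0,"rz":0,"hand":0},{"dx":-0.025,"dy":0,"dz":0,"rx":0,"ry":0,"rz":0,"hand":0},{"dx":-0.025,"dy":0,"dz":0,"rx":0,"ry":0,"rz":0,"hand":0},{"dx":-0.025,"dy":0,"dz":0,"rx":0,"ry":0,"rz":0,"hand":0},{"dx":-0.02,"dy":0,"dz":0,"rx":0,"ry":0,"rz":0,"hand":0},{"dx":0,"dy":0,"dz":0,"rx":0,"ry":0,"rz":0,"hand":0}]' >/dev/null; python3 st.py; python3 -c "
from rig import manip; print(manip.get_state()['qpos'].round(2))"
```

```text
t 12.75 chest [ 0.1332 -0.0025  0.3328] toolx [-0.9999  0.001  -0.0117] toolz [ 0.0117  0.0016 -0.9999] F [-0.5832  0.239  -0.5791] w -6.476373062432188e-05
[ 0.07  0.56  0.8   0.    1.77 -1.6 ]
```

```bash
python3 -m pendant '[{"dx":0,"dy":0,"dz":0.0175,"rx":0,"ry":0,"rz":0,"hand":0},{"dx":0,"dy":0,"dz":0.0175,"rx":0,"ry":0,"rz":0,"hand":0},{"dx":0,"dy":0,"dz":0.0175,"rx":0,"ry":0,"rz":0,"hand":0},{"dx":0,"dy":0,"dz":0.0175,"rx":0,"ry":0,"rz":0,"hand":0},{"dx":0.012,"dy":0,"dz":0,"rx":0,"ry":0,"rz":0,"hand":0},{"dx":0.012,"dy":0,"dz":0,"rx":0,"ry":0,"rz":0,"hand":0},{"dx":0.012,"dy":0,"dz":0,"rx":0,"ry":0,"rz":0,"hand":0},{"dx":0.005,"dy":0,"dz":0,"rx":0,"ry":0,"rz":0,"hand":0},{"dx":0.005,"dy":0,"dz":0,"rx":0,"ry":0,"rz":0,"hand":0},{"dx":0,"dy":0,"dz":0,"rx":0,"ry":0,"rz":0,"hand":0}]' >/dev/null; python3 st.py
```

```text
t 13.58 chest [ 0.084  -0.0016  0.2672] toolx [-0.9999  0.0002 -0.0141] toolz [ 0.0141  0.0015 -0.9999] F [0.1716 0.3397 0.8629] w -0.00010579260021805483
```

```bash
python3 -m pendant '[{"dx":0.005,"dy":0,"dz":0.0016,"rx":0,"ry":0,"rz":0,"hand":0},{"dx":0.005,"dy":0,"dz":0.0016,"rx":0,"ry":0,"rz":0,"hand":0},{"dx":0.005,"dy":0,"dz":0.0016,"rx":0,"ry":0,"rz":0,"hand":0},{"dx":0.005,"dy":0,"dz":0.0016,"rx":0,"ry":0,"rz":0,"hand":0},{"dx":0.005,"dy":0,"dz":0.0016,"rx":0,"ry":0,"rz":0,"hand":0}]' >/dev/null; python3 st.py;  python3 -m pendant '[{"dx":0.0046,"dy":0,"dz":0.0016,"rx":0,"ry":0,"rz":0,"hand":0},{"dx":0.0046,"dy":0,"dz":0.0016,"rx":0,"ry":0,"rz":0,"hand":0},{"dx":0.0046,"dy":0,"dz":0.0016,"rx":0,"ry":0,"rz":0,"hand":0},{"dx":0.0046,"dy":0,"dz":0.0016,"rx":0,"ry":0,"rz":0,"hand":0},{"dx":0.0046,"dy":0,"dz":0.0016,"rx":0,"ry":0,"rz":0,"hand":0},{"dx":0,"dy":0,"dz":0,"rx":0,"ry":0,"rz":0,"hand":0}]' >/dev/null; python3 st.py
python3 - <<'E'
from h import *
s=cam("side"); t=cam("top"); crop(s,205,90,160,230,2.6,"pics/p3.png")
E
```

```text
t 14.00 chest [ 0.0596 -0.0013  0.2593] toolx [-0.9999 -0.0001 -0.0154] toolz [ 0.0154  0.0016 -0.9999] F [ 2.395  -0.3341  1.8173] w 0.00012413002066576835
t 14.50 chest [ 0.0354 -0.0012  0.2502] toolx [-0.9999 -0.0002 -0.0122] toolz [ 0.0122  0.0015 -0.9999] F [-0.1824  0.1378 -0.4475] w 1.9923651400127173e-05
```

View pics/p3.png

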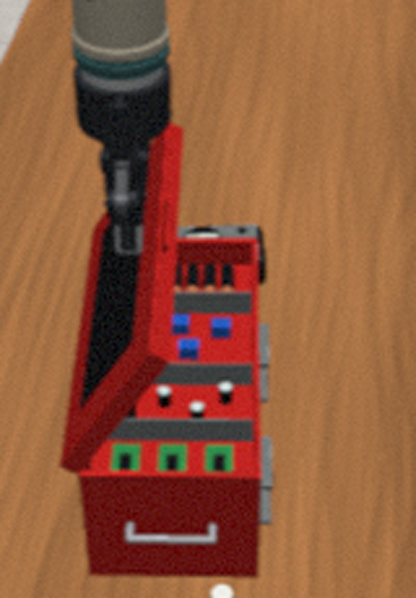

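The lid has turned down to about 1 rad, with its near edge corner at (165,360) and the fingertip at (127,245) on the outer face. I'll keep following the arc.

```bash
python3 -m pendant '[{"dx":0.004,"dy":0,"dz":0.0023,"rx":0,"ry":0,"rz":0,"hand":0},{"dx":0.004,"dy":0,"dz":0.0023,"rx":0,"ry":0,"rz":0,"hand":0},{"dx":0.004,"dy":0,"dz":0.0023,"rx":0,"ry":0,"rz":0,"hand":0},{"dx":0.004,"dy":0,"dz":0.0023,"rx":0,"ry":0,"rz":0,"hand":0},{"dx":0.004,"dy":0,"dz":0.0023,"rx":0,"ry":0,"rz":0,"hand":0}]' >/dev/null; python3 st.py;  python3 -m pendant '[{"dx":0.0036,"dy":0,"dz":0.0032,"rx":0,"ry":0,"rz":0,"hand":0},{"dx":0.0036,"dy":0,"dz":0.0032,"rx":0,"ry":0,"rz":0,"hand":0},{"dx":0.0036,"dy":0,"dz":0.0032,"rx":0,"ry":0,"rz":0,"hand":0},{"dx":0.0036,"dy":0,"dz":0.0032,"rx":0,"ry":0,"rz":0,"hand":0},{"dx":0.0036,"dy":0,"dz":0.0032,"rx":0,"ry":0,"rz":0,"hand":0},{"dx":0,"dy":0,"dz":0,"rx":0,"ry":0,"rz":0,"hand":0}]' >/dev/null; python3 st.py
```

```text
t 15.02 chest [ 0.0167 -0.0012  0.2389] toolx [-0.9999 -0.0001 -0.0147] toolz [ 0.0147  0.0015 -0.9999] F [ 0.123  -1.1378  0.9613] w -0.00012165931462519255
t 15.52 chest [-0.0019 -0.0012  0.2217] toolx [-0.9999 -0.0001 -0.0124] toolz [ 0.0124  0.0016 -0.9999] F [-0.4363 -0.2621  0.4865] w -0.0002798524888250374
```

```bash
python3 -m pendant '[{"dx":0.003,"dy":0,"dz":0.0037,"rx":0,"ry":0,"rz":0,"hand":0},{"dx":0.003,"dy":0,"dz":0.0037,"rx":0,"ry":0,"rz":0,"hand":0},{"dx":0.003,"dy":0,"dz":0.0037,"rx":0,"ry":0,"rz":0,"hand":0},{"dx":0.003,"dy":0,"dz":0.0037,"rx":0,"ry":0,"rz":0,"hand":0},{"dx":0.003,"dy":0,"dz":0.0037,"rx":0,"ry":0,"rz":0,"hand":0}]' >/dev/null; python3 st.py;  python3 -m pendant '[{"dx":0.0018,"dy":0,"dz":0.0036,"rx":0,"ry":0,"rz":0,"hand":0},{"dx":0.0018,"dy":0,"dz":0.0036,"rx":0,"ry":0,"rz":0,"hand":0},{"dx":0.0018,"dy":0,"dz":0.0036,"rx":0,"ry":0,"rz":0,"hand":0},{"dx":0.0018,"dy":0,"dz":0.0036,"rx":0,"ry":0,"rz":0,"hand":0},{"dx":0.0018,"dy":0,"dz":0.0036,"rx":0,"ry":0,"rz":0,"hand":0},{"dx":0.0018,"dy":0,"dz":0.0036,"rx":0,"ry":0,"rz":0,"hand":0},{"dx":0,"dy":0,"dz":0,"rx":0,"ry":0,"rz":0,"hand":0}]' >/dev/null; python3 st.py
```

```text
t 15.93 chest [-0.0155 -0.0012  0.2035] toolx [-0.9999 -0.0001 -0.0149] toolz [ 0.0149  0.0016 -0.9999] F [ 1.1113 -0.3122  1.454 ] w -0.0004912861760875608
t 16.52 chest [-0.0264 -0.0011  0.1813] toolx [-0.9999 -0.0001 -0.0135] toolz [ 0.0135  0.0017 -0.9999] F [-0.2935  0.0936 -0.3079] w 0.00017727512958630248
```

Now the slow last part: 23 mm down, with force checks.

```bash
python3 -m pendant '[{"dx":0.0008,"dy":0,"dz":0.0023,"rx":0,"ry":0,"rz":0,"hand":0},{"dx":0.0008,"dy":0,"dz":0.0023,"rx":0,"ry":0,"rz":0,"hand":0},{"dx":0.0008,"dy":0,"dz":0.0023,"rx":0,"ry":0,"rz":0,"hand":0},{"dx":0.0008,"dy":0,"dz":0.0023,"rx":0,"ry":0,"rz":0,"hand":0},{"dx":0.0008,"dy":0,"dz":0.0023,"rx":0,"ry":0,"rz":0,"hand":0},{"dx":0.0005,"dy":0,"dz":0.0017,"rx":0,"ry":0,"rz":0,"hand":0},{"dx":0.0005,"dy":0,"dz":0.0017,"rx":0,"ry":0,"rz":0,"hand":0},{"dx":0.0003,"dy":0,"dz":0.0017,"rx":0,"ry":0,"rz":0,"hand":0},{"dx":0.0003,"dy":0,"dz":0.0015,"rx":0,"ry":0,"rz":0,"hand":0}]' >/dev/null; python3 st.py;  python3 -m pendant '[{"dx":0,"dy":0,"dz":0.001,"rx":0,"ry":0,"rz":0,"hand":0},{"dx":0,"dy":0,"dz":0.001,"rx":0,"ry":0,"rz":0,"hand":0},{"dx":0,"dy":0,"dz":0,"rx":0,"ry":0,"rz":0,"hand":0}]' >/dev/null; python3 st.py
```

```text
t 17.27 chest [-0.0312 -0.0011  0.1639] toolx [-0.9999 -0.0001 -0.0147] toolz [ 0.0147  0.0016 -0.9999] F [-0.1115  0.0052  0.9734] w 0.00011020198787986703
t 17.52 chest [-0.0315 -0.0011  0.1618] toolx [-0.9999 -0.0002 -0.0138] toolz [ 0.0138  0.0016 -0.9999] F [-0.3519  0.2091  0.5707] w 0.000119596532375997
```

```bash
python3 -m pendant '[{"dx":0,"dy":0,"dz":0.001,"rx":0,"ry":0,"rz":0,"hand":0},{"dx":0,"dy":0,"dz":0.001,"rx":0,"ry":0,"rz":0,"hand":0},{"dx":0,"dy":0,"dz":0,"rx":0,"ry":0,"rz":0,"hand":0}]' >/dev/null; python3 st.py; python3 -m pendant '[{"dx":0,"dy":0,"dz":0.001,"rx":0,"ry":0,"rz":0,"hand":0},{"dx":0,"dy":0,"dz":0,"rx":0,"ry":0,"rz":0,"hand":0}]' >/dev/null; python3 st.py; python3 -m pendant '[{"dx":0,"dy":0,"dz":0.001,"rx":0,"ry":0,"rz":0,"hand":0},{"dx":0,"dy":0,"dz":0,"rx":0,"ry":0,"rz":0,"hand":0}]' >/dev/null; python3 st.py
```

```text
t 17.77 chest [-0.0313 -0.0011  0.1599] toolx [-0.9999 -0.0001 -0.0141] toolz [ 0.0141  0.0016 -0.9999] F [-0.5054  0.1428  0.0646] w 0.00033013396723294584
t 17.93 chest [-0.0311 -0.0011  0.159 ] toolx [-0.9999 -0.0001 -0.0145] toolz [ 0.0145  0.0016 -0.9999] F [ 0.2464 -0.5477  0.6042] w -0.00011893355754045889
t 18.10 chest [-0.031  -0.0011  0.1582] toolx [-0.9999 -0.0001 -0.0148] toolz [ 0.0148  0.0016 -0.9999] F [-1.6312  1.3765  0.7748] w -0.00014534139994037572
```

```bash
python3 -m pendant '[{"dx":0,"dy":0,"dz":0.001,"rx":0,"ry":0,"rz":0,"hand":0},{"dx":0,"dy":0,"dz":0,"rx":0,"ry":0,"rz":0,"hand":0}]' >/dev/null; python3 st.py; python3 -m pendant '[{"dx":0,"dy":0,"dz":0.0007,"rx":0,"ry":0,"rz":0,"hand":0},{"dx":0,"dy":0,"dz":0,"rx":0,"ry":0,"rz":0,"hand":0}]' >/dev/null; python3 st.py
```

```text
t 18.27 chest [-0.031  -0.0011  0.1581] toolx [-0.9999 -0.0002 -0.0154] toolz [ 0.0154  0.0015 -0.9999] F [-1.2674 -0.482   5.6066] w -0.0002187192963663105
t 18.43 chest [-0.031  -0.0011  0.158 ] toolx [-0.9999 -0.0002 -0.0157] toolz [ 0.0157  0.0015 -0.9999] F [-2.8925 -0.1473  8.0623] w -0.00020054025545687104
```

The lid is seated at z = 0.158 and pushing back at 8 N. I'll press slightly more, retreat up and back, then look.

```bash
python3 -m pendant '[{"dx":0,"dy":0,"dz":0.0007,"rx":0,"ry":0,"rz":0,"hand":0},{"dx":0,"dy":0,"dz":0,"rx":0,"ry":0,"rz":0,"hand":0}]' >/dev/null; python3 st.py; python3 -m pendant '[{"dx":0,"dy":0,"dz":-0.01,"rx":0,"ry":0,"rz":0,"hand":0},{"dx":0,"dy":0,"dz":-0.03,"rx":0,"ry":0,"rz":0,"hand":0},{"dx":0,"dy":0,"dz":-0.03,"rx":0,"ry":0,"rz":0,"hand":0},{"dx":0,"dy":0,"dz":-0.03,"rx":0,"ry":0,"rz":0,"hand":0},{"dx":0.025,"dy":0,"dz":-0.02,"rx":0,"ry":0,"rz":0,"hand":0},{"dx":0.025,"dy":0,"dz":0,"rx":0,"ry":0,"rz":0,"hand":0},{"dx":0.025,"dy":0,"dz":0,"rx":0,"ry":0,"rz":0,"hand":0},{"dx":0.025,"dy":0,"dz":0,"rx":0,"ry":0,"rz":0,"hand":0},{"dx":0.025,"dy":0,"dz":0,"rx":0,"ry":0,"rz":0,"hand":0},{"dx":0.025,"dy":0,"dz":0,"rx":0,"ry":0,"rz":0,"hand":0},{"dx":0.02,"dy":0,"dz":0,"rx":0,"ry":0,"rz":0,"hand":0},{"dx":0,"dy":0,"dz":0,"rx":0,"ry":0,"rz":0,"hand":0}]' >/dev/null; python3 st.py
python3 - <<'E'
from h import *
t=cam("top"); s=cam("side"); 
a=cv2.resize(t["frame"][150:265,200:350],(480,368)); b=cv2.resize(s["frame"][160:320,215:345],(299,368))
cv2.imwrite("pics/p4.png",np.hstack([a,b])[:,:,::-1])
E
```

```text
t 18.60 chest [-0.031  -0.0011  0.158 ] toolx [-0.9999 -0.0002 -0.0162] toolz [ 0.0162  0.0014 -0.9999] F [-3.4103  0.9753 11.6027] w -0.00012212902268201052
t 19.60 chest [-0.2067 -0.0011  0.2735] toolx [-0.9999 -0.0003 -0.0128] toolz [ 0.0128  0.0016 -0.9999] F [-0.2268  0.9699  0.0962] w 6.895556537538257e-05
```

View pics/p4.png

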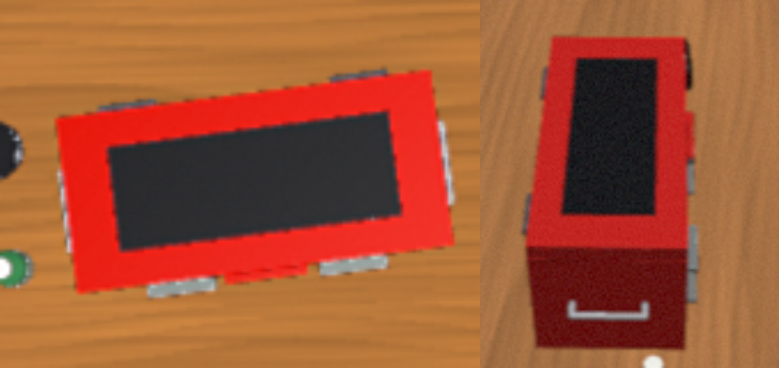

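The lid lies flat over the chest, with its front corners at (76,292) and (453,243) and its thumb lip at (265,273). Only the drawer lip pulls show, and the bottle and spool are undisturbed. I'm handing it in.

```bash
python3 -c "
from rig import manip; print(manip.sign_off())"
```

```text
the job is handed in; nothing more can be done
None
```

The job is handed in at about 20 s of the 64 s allowed: both drawers pushed home, then the lid pushed over from its outer side and shut with about 12 N at the end, and neither the chest nor the things around it moved in the pictures.

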